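# Set up a timber strip for sanding on the work board

## Robot

A 6-joint arm with a two-finger parallel gripper is mounted at the origin on a cart in front of the work surface, level with it; the furniture and walls round the work are solid. World frame = base frame: x ahead of the robot, y to its left, z up, the work surface at z = 0. Lengths are in m, angles in rad, forces in N, time in s.
With the tool pointing down it reaches from about 0.425 to 0.95 m from the base axis. Payload 3.5 kg.
Tool frame: the origin (TCP) lies midway between the tips of the shut fingers; the grasp point (between the pads) lies 19 mm behind it; z points along the fingers, y is the line along which they close (so a half turn about z gives the same grasp; the last joint's range is limited). The gripper opens to 85 mm and grips with 20 to 120 N. Pads are 22 mm wide; open, the fingers measure 114 mm over their backs; the gripper's body (76 mm by 85 mm) begins 54 mm behind the grasp point. The pads swing forward as they close: fully open they stand 13 mm farther back than shut.
Start: joints at [-1.443, 0.286, 1.577, -0, 1.279, -0.15], TCP at [0.185, -0.649, 0.231] pointing down, gripper open.
Joint ranges: [-2.77, 2.77], [-0.9, 2.22], [0.21, 2.48], [-1.53, 4.67], [0.24, 2.81], [-2.84, 2.84]. Speed limits (rad/s): [2.79, 2.79, 3.14, 3.14, 3.14, 3.14].

## Interface

Orientations are given as a unit quaternion [x, y, z, w].
In Python, from plant import ctrl gives the robot as it stands.
- The arm moves only by the tool arm_command, never from a script. Its argument "steps" is one flat list of numbers, 5 for each row, row after row: the opening in per cent of the stroke, from 0 (shut) to 100 (fully open), then the shift along the tool's x, y, z each as a share of 25 mm, from -1 to 1, then the turn about the tool's z as a share of 0.1 rad, from -1 to 1. In form: [grip, tx, ty, tz, spin, grip, tx, ty, tz, spin, ...]. A call has 1 to 8 rows; each row shifts and turns the commanded pose from where the row before left it, along the tool's axes as they then stand; what a row does not reach is not made up. A row lasts 1/12 s, in which the tool goes at most 41.7 mm and 7.16 degrees, less where a joint would pass 70% of its speed; a pose out of reach is approached as far as the arm can. A call with a number of a shift or a turn outside -1 to 1 is refused whole. A call with a gripper value outside its range is refused whole. The fingers move at their own pace and stop on an object; "squeeze" is the grip in N (left out, the last holds). Time passes only in rows, so rows that do not move let the fingers close. It gives the time, the measured TCP pose, the force, the opening and the grip force at its end, in the units of the state.
- ctrl.get_state(): the state, without advancing time (a new reading comes with each control period).
- ctrl.read_camera(name): name is "side" or "top" or "wrist"; returns the picture (384x512x3 uint8, red, green, blue); there is no depth.
- ctrl.camera_model(name): a dict with "intrinsics" (3x3 intrinsics, pixels), "D" ([k1, k2, p1, p2, k3] as OpenCV has them; the pictures are not rectified), "rvec" (rotation vector, rad) and "tvec" (3), from world to camera coordinates, as OpenCV has them. Camera axes: x right, y down, z forward; pixel columns grow to the right and rows downward; lengths in m; the calibration is good to about 2 mm. A picture is of the moment at which its call begins: read the wrist's pose just before it. camera_model takes no time and is no camera call; for the wrist camera it gives the pose at the moment of the call.
- ctrl.sign_off(): hands the job in; it is judged then, once.
The state is a dict: "time": time; "qpos": joint angles; "dq": joint speeds; "joint_efforts": joint torques, N m; "eef_pos": TCP position; "tcp_rot": TCP orientation; "contact_force": force on the tool from outside, world axes, zero at the start; "wrist_torque": the same for the moment, N m; "opening": opening from 0.0 (shut) to 1.0 (fully open); "finger_force": force on a finger pad.
Only numpy, scipy, OpenCV 4.12 (cv2) and the standard library are available. Lean on these libraries where they do the work, as an engineer would, in place of code of your own. Each camera call takes 0.05 s, during which the arm holds its last target. There are 200 camera calls.

## Task

Set up the pale timber strip for sanding on the work board: lay the two equal thick blocks flat on the board, one inside each pencilled outline, lay the strip flat across the tops of both so that it bridges the gap evenly, and lay the black sanding block flat and lengthways on the middle of the strip. Stand the tape measure upright on the board in front of the gap, midway between the two blocks and clear of them, with its long side parallel to the strip. Leave the thinner block and everything else where they are.

Things in the scene. Friction and masses are not known exactly. Their poses are not given: they have to be found in the camera images.
- board: fixed plywood board, 210 (x) x 190 (y) x 12 mm; fence 20 mm thick, 20 high on it along its back (+x) edge. Origin: centre of underside; x to the fence, y left, z up. Two pencilled outlines 81 (x) x 56 (y) mm on top, centred at x +35, y +55 and -55 mm; a block goes in each, 75 mm side along x, leaving a 60 mm gap. Middle of the gap: x +35, y 0. Plate in front of it is free (x -60, y 0: tape measure)
- block_1_c (a point): one of two identical reddish-brown timber blocks lying flat, 50 x 75 x 36 mm high; the two are interchangeable. Point at the block's centre, 18 mm above its underside; x along the 50 mm side, y along the 75 mm side (the wood is solid; grip it across the 50 mm)
- block_2_c (a point): one of two identical reddish-brown timber blocks lying flat, 50 x 75 x 36 mm high; the two are interchangeable. Point at the block's centre, 18 mm above its underside; x along the 50 mm side, y along the 75 mm side (the wood is solid; grip it across the 50 mm)
- thin_block_c (a point): the thinner wooden block, which is not needed: 50 x 75 mm like the other two but only 22 mm high. Point at its centre, 11 mm above its underside; x along the 50 mm, y along the 75 mm
- strip_c (a point): pale timber strip lying flat, 45 mm wide (x), 120 mm long (y), 19 mm thick. Point at its centre, 9.5 mm above its underside
- sander_c (a point): black sanding block, a firm slab 60 mm wide (x), 100 mm long (y), 28 mm thick, lying flat. Point at its centre, 14 mm above its underside; grip it across the 60 mm
- measure_c (a point): yellow tape measure standing upright, 37 mm wide (x), 70 mm long (y), 64 mm high. Point at its centre, 32 mm above its underside; grip it across the 37 mm
- pliers: bystander: pliers with blue grips lying flat at the left, about 160 mm long (y), 58 mm wide, 15 mm high; origin at the centre of the underside
- wrench: bystander: small grey combination wrench lying flat at the right, 142 mm long (y), 28 mm wide, 6 mm high; origin at the centre of the underside
Things that resemble listed ones, but are neither listed nor needed, are in the scene too. Of the things that look like the part that bears strip_c, the middle-sized one is meant.

How it is judged:
At the end, for the whole second after the job is handed in: Thick blocks flat, centres within 12 mm of the outlines' centres; strip flat on both, within 12 mm of the middle (14 sideways); sanding block flat on it, within 14 mm; tape measure upright 35 to 85 mm before the board's centre, within 15 mm sideways; all parallel within 10 degrees; the rest unmoved ((((x of block_1_c in the frame of board between 0.023 and 0.047 m and y of block_1_c in the frame of board between 0.043 and 0.067 m and z of block_1_c in the frame of board between 0.026 and 0.034 m) and (x of block_2_c in the frame of board between 0.023 and 0.047 m and y of block_2_c in the frame of board between -0.067 and -0.043 m and z of block_2_c in the frame of board between 0.026 and 0.034 m)) or ((x of block_2_c in the frame of board between 0.023 and 0.047 m and y of block_2_c in the frame of board between 0.043 and 0.067 m and z of block_2_c in the frame of board between 0.026 and 0.034 m) and (x of block_1_c in the frame of board between 0.023 and 0.047 m and y of block_1_c in the frame of board between -0.067 and -0.043 m and z of block_1_c in the frame of board between 0.026 and 0.034 m))) and angle between the y axis of each of block_1_c, block_2_c and the x axis of board, either way round below 0.2 rad and angle between each of block_1_c, block_2_c, strip_c, sander_c, measure_c's own z axis and vertical below 0.08 rad and x of strip_c in the frame of board between 0.023 and 0.047 m and y of strip_c in the frame of board between -0.014 and 0.014 m and z of strip_c in the frame of board between 0.0535 and 0.0615 m and angle between the y axis of strip_c and the y axis of board, either way round below 0.17 rad and horizontal distance between sander_c and strip_c below 0.014 m and z of sander_c in the frame of strip_c between 0.0195 and 0.0275 m and angle between the y axis of sander_c and the y axis of strip_c, either way round below 0.2 rad and x of measure_c in the frame of board between -0.085 and -0.035 m and y of measure_c in the frame of board between -0.015 and 0.015 m and z of measure_c in the frame of board between 0.04 and 0.048 m and angle between the y axis of measure_c and the y axis of board, either way round below 0.25 rad and linear speed of each of block_1, block_2, strip, sander, measure below 0.02 m/s); the robot touches nothing.
It fails at once if the thinner block is knocked or shifted (more than 20 mm) (distance of thin_block_c from where it was at the start of the episode above 0.02 m).
It fails at once if the pair of pliers is knocked or shifted (more than 20 mm) (distance of pliers from where it was at the start of the episode above 0.02 m).
It fails at once if the wrench is knocked or shifted (more than 20 mm) (distance of wrench from where it was at the start of the episode above 0.02 m).
It also fails if it takes over 122 s, if anything falls off the work surface, if the arm or the gripper's body presses on something with over 40 N, if the wrist force passes 120 N, or if a joint passes its speed limit or range.

## Working session

There is one attempt and no reset: what is moved stays moved. The work goes in short steps, Python scripts to look and compute and a tool call to move; the robot and the scene stay as the last step left them, time stands still between calls to the robot, and variables do not carry over. Pictures are saved under pics/ and viewed, at most 14 in all, crops included, and the job is handed in when it is done.

Besides the shell and the picture viewer there is one more tool, called after ">>>" by a JSON object that holds its "method" and its "body". arm_command: Moves the arm, as the interface text tells. Its arguments: {"type":"object","properties":{"steps":{"type":"array","items":{"type":"number"}},"squeeze":{"type":"number"}},"required":["steps"]}

```bash
ls; mkdir -p pics; cat > h.py <<'E'
import cv2,numpy as np
from plant import ctrl
from scipy.spatial.transform import Rotation as R
def shot(n,f=None):
    m=ctrl.camera_model(n); im=cv2.cvtColor(ctrl.read_camera(n),cv2.COLOR_RGB2BGR)
    if f: cv2.imwrite('pics/'+f,im)
    return im,m
def ray(m,p,z):
    p=np.array(p,float).reshape(-1,1,2)
    u=cv2.undistortPoints(p,np.array(m["intrinsics"]),np.array(m["D"])).reshape(-1,2)
    Rm=cv2.Rodrigues(np.array(m["rvec"],float))[0]; t=np.array(m["tvec"],float).ravel()
    c=-Rm.T@t; d=np.c_[u,np.ones(len(u))]@Rm
    return c+d*((z-c[2])/d[:,2])[:,None]
def proj(m,P):
    return cv2.projectPoints(np.array(P,float).reshape(-1,1,3),np.array(m["rvec"],float),np.array(m["tvec"],float),np.array(m["intrinsics"]),np.array(m["D"]))[0].reshape(-1,2)
E
python3 - <<'E'
from h import *
for n in ["top","side"]:
    im,m=shot(n,n+"0.png"); Rm=cv2.Rodrigues(np.array(m["rvec"],float))[0]
    print(n,-Rm.T@np.array(m["tvec"]).ravel(),m["intrinsics"],m["D"])
print(ctrl.get_state())
E
```

```text
pics
top [0.4010705  0.01235426 1.10928641] [[351.24670556   0.         259.56769601]
 [  0.         351.24670556 192.25091889]
 [  0.           0.           1.        ]] [-0.03280779  0.          0.          0.          0.        ]
side [0.59382191 1.58307523 0.84279981] [[465.20726352   0.         253.05763831]
 [  0.         465.20726352 191.84355129]
 [  0.           0.           1.        ]] [-0.17447809  0.          0.          0.          0.        ]
{'time': 0.1, 'qpos': array([-1.44298444e+00,  2.87140864e-01,  1.57800934e+00,  2.34673984e-05,
        1.27858884e+00, -1.49996242e-01]), 'dq': array([ 2.36407006e-04, -3.00592858e-03, -4.86418797e-03, -4.38258697e-05,
       -5.73621636e-04,  1.20250648e-03]), 'joint_efforts': array([ 5.72020690e-04, -4.07299876e+01, -2.93699098e+01, -1.87521196e-04,
        3.37646044e-03, -1.27737155e-05]), 'eef_pos': array([ 0.18507918, -0.64852663,  0.23005447]), 'tcp_rot': array([ 9.90368231e-01,  1.38454376e-01,  2.31357760e-05, -1.07300092e-03]), 'contact_force': array([0.52119911, 0.34568956, 0.49457456]), 'wrist_torque': array([-0.00337777,  0.03358936,  0.02389725]), 'finger_force': 0.0, 'opening': 0.9985920156032295}
```

```bash
python3 -c "
import cv2
im=cv2.imread('pics/top0.png');cv2.imwrite('pics/top0b.png',cv2.resize(im,(800,600),interpolation=cv2.INTER_CUBIC))"
```

```text
(no output)
```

View pics/top0b.png

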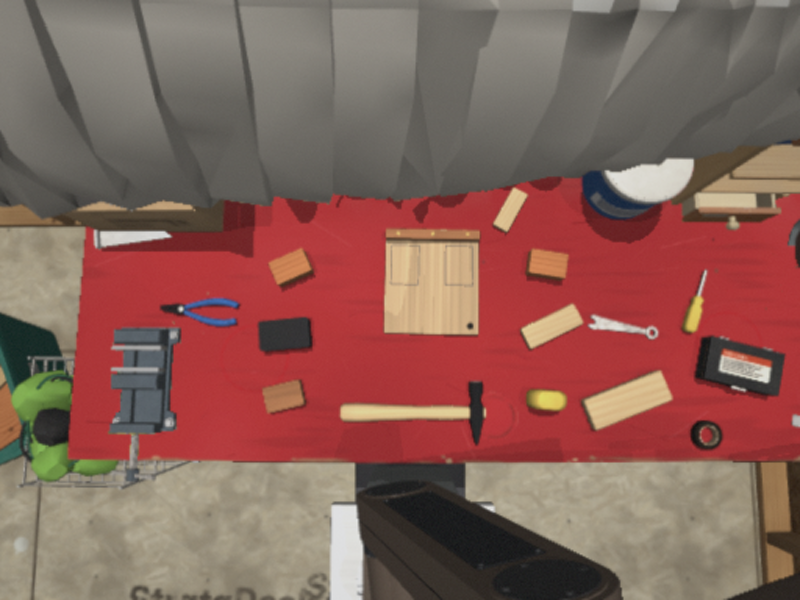

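View pics/side0.png

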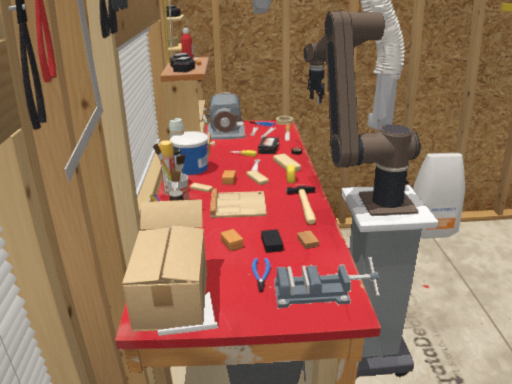

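The top picture (800×600) shows three reddish blocks at (291,267), (284,396) and (548,264); one of them is the thin one. There are three pale strips, small (510,210), middle (552,327) and large (628,400), and the middle one is meant. For the sander, the black slab is at (285,334) and a black labelled box at (741,366) is a lookalike. The yellow tape measure is at (546,400), with a yellow screwdriver at (695,305) and a tape roll at (707,434). The board is at (432,285), the pliers at (205,311) and the wrench at (625,327).

Next I measure these with colour masks and make close crops.

```bash
python3 - <<'E'
from h import *
im=cv2.imread('pics/top0.png'); m=ctrl.camera_model("top")
hsv=cv2.cvtColor(im,cv2.COLOR_BGR2HSV); H,S,V=[hsv[...,i].astype(int) for i in range(3)]
table=((H<6)|(H>172))&(S>150)
fg=(~table).astype(np.uint8)*255
items={'A':(291,267,.036),'B':(284,396,.036),'C':(548,264,.036),'sSmall':(510,210,.019),'strip':(552,327,.019),'sBig':(628,400,.019),'sander':(285,334,.028),'meas':(546,400,.064),'board':(432,285,.012)}
n,lab=cv2.connectedComponents(fg)
for k,(u,v,z) in items.items():
    l=lab[int(v*.64),int(u*.64)]
    c=max(cv2.findContours((lab==l).astype(np.uint8),0,2)[0],key=cv2.contourArea)
    r=cv2.minAreaRect(c); b=cv2.boxPoints(r); P=ray(m,b,z)
    e=P[1]-P[0];f=P[2]-P[1]
    L=e if np.linalg.norm(e)>np.linalg.norm(f) else f
    a=np.degrees(np.arctan2(L[1],L[0]))%180
    print(k,l,hsv[int(v*.64),int(u*.64)],P.mean(0).round(3),'size',round(np.linalg.norm(e)+.003,3),round(np.linalg.norm(f)+.003,3),'long axis deg',a.round(1))
s=cv2.imread('pics/side0.png')[140:320,180:340]
cv2.imwrite('pics/sidecrop.png',cv2.resize(s,None,fx=3.3,fy=3.3,interpolation=cv2.INTER_CUBIC))
E
```

```text
A 4 [ 11 149 202] [0.614 0.243 0.036] size 0.08 0.06 long axis deg 114.8
B 16 [ 12 131 168] [0.361 0.248 0.036] size 0.081 0.053 long axis deg 104.3
C 5 [ 12 148 207] [ 0.622 -0.269  0.036] size 0.06 0.083 long axis deg 80.6
sSmall 1 [ 19  89 218] [0.601 0.026 0.019] size 1.789 1.264 long axis deg 90.2
strip 10 [ 18  89 217] [ 0.501 -0.278  0.019] size 0.128 0.053 long axis deg 116.4
sBig 15 [ 18  92 214] [ 0.355 -0.423  0.019] size 0.18 0.072 long axis deg 111.0
sander 12 [ 0  5 53] [0.482 0.253 0.028] size 0.108 0.065 long axis deg 96.0
meas 18 [ 27 140 222] [ 0.357 -0.253  0.064] size 0.077 0.041 long axis deg 90.0
board 3 [ 18  86 222] [ 0.592 -0.038  0.012] size 0.199 0.222 long axis deg 179.2
```

View pics/sidecrop.png

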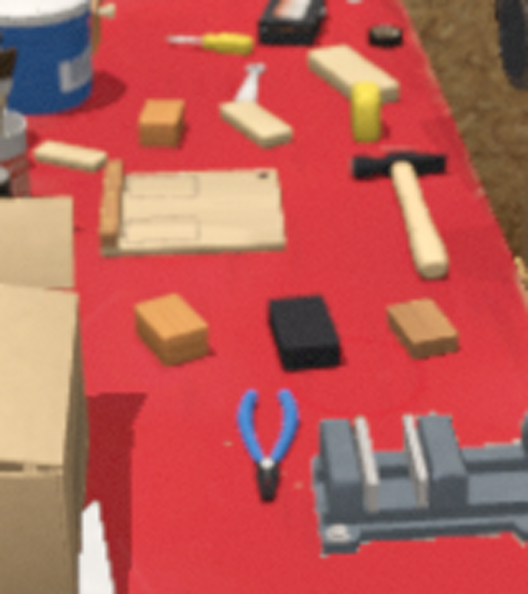

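The side crop shows the block at crop (422,327), which is B near the robot on the left, clearly flatter than A (172,328) and C (162,122). A and C are therefore the thick pair, and B is the thin one to leave. The strip is the middle pale one (255,122). First I turn the tool so its x axis points along world +y, then go over block C.

>>> {"method": "arm_command", "body": {"steps": [100,0,0,0,-1,100,0,0,0,-1,100,0,0,0,-1,100,0,0,0,-1,100,0,0,0,-1,100,0,0,0,-1,100,0,0,0,-1,100,0,0,0,-1], "squeeze": 50}}

```text
time: 0.77
eef_pos: [0.1851, -0.6487, 0.2304]
tcp_rot: [0.857, 0.515, 0.0, -0.001]
contact_force: [-0.5, 0.4, -0.3]
opening: 0.997
finger_force: 0.0
```

>>> {"method": "arm_command", "body": {"steps": [100,0,0,0,-1,100,0,0,0,-1,100,0,0,0,-1,100,0,0,0,-1,100,0,0,0,-1,100,0,0,0,0]}}

```text
time: 1.27
eef_pos: [0.1851, -0.6487, 0.2305]
tcp_rot: [0.704, 0.71, 0.0, -0.001]
contact_force: [0.4, 0.3, -0.4]
opening: 0.998
finger_force: 0.0
```

>>> {"method": "arm_command", "body": {"steps": [100,0.8,0.9,0,0,100,0.8,0.9,0,0,100,0.8,0.9,0,0,100,0.8,0.9,0,0,100,0.8,0.9,0,0,100,0.8,0.9,0,0,100,0.8,0.9,0,0,100,0.8,0.9,0,0]}}

```text
time: 1.93
eef_pos: [0.3648, -0.4865, 0.231]
tcp_rot: [0.706, 0.708, 0.0, -0.0]
contact_force: [0.7, 0.0, 0.1]
opening: 1.001
finger_force: 0.0
```

>>> {"method": "arm_command", "body": {"steps": [100,0.8,0.9,0,0,100,0.8,0.9,0,0,100,0.8,0.9,0,0,100,0.8,0.9,0,0,100,0.8,0.9,0,0,100,0.8,0.9,0,0,100,0.8,0.9,0,0,100,0,0,0,0]}}

```text
time: 2.6
eef_pos: [0.5234, -0.343, 0.231]
tcp_rot: [0.704, 0.71, 0.001, -0.0]
contact_force: [-0.9, -0.4, 0.4]
opening: 1.001
finger_force: 0.0
```

>>> {"method": "arm_command", "body": {"steps": [100,0.9,1,0,0,100,0.9,1,0,0,100,0.5,0.5,0,0,100,0,0,0,0]}}

```text
time: 2.93
eef_pos: [0.5843, -0.2863, 0.2308]
tcp_rot: [0.704, 0.71, 0.0, -0.0]
contact_force: [-0.7, -0.8, -0.5]
opening: 0.999
finger_force: 0.0
```

```bash
python3 - <<'E'
from h import *
im,m=shot("wrist","w1.png");s=ctrl.get_state();print(s['eef_pos'])
Rm=cv2.Rodrigues(np.array(m["rvec"],float))[0];print(-Rm.T@np.array(m["tvec"]).ravel(),Rm.round(2),m["intrinsics"])
for f in [(0,0),(511,0),(511,383),(0,383),(256,192)]: print(f,ray(m,[f],0).round(3))
E
```

```text
[ 0.58310027 -0.28773359  0.23078754]
[ 0.58283096 -0.20532461  0.37170406] [[ 1.    0.01 -0.  ]
 [ 0.01 -0.95  0.32]
 [ 0.   -0.32 -0.95]] [[288.77928948   0.         249.87316637]
 [  0.         288.77928948 194.58141222]
 [  0.           0.           1.        ]]
(0, 0) [[ 0.311 -0.109  0.   ]]
(511, 0) [[ 0.864 -0.105  0.   ]]
(511, 383) [[ 1.023 -0.657  0.   ]]
(0, 383) [[ 0.168 -0.665  0.   ]]
(256, 192) [[ 0.592 -0.325  0.   ]]
```

View pics/w1.png

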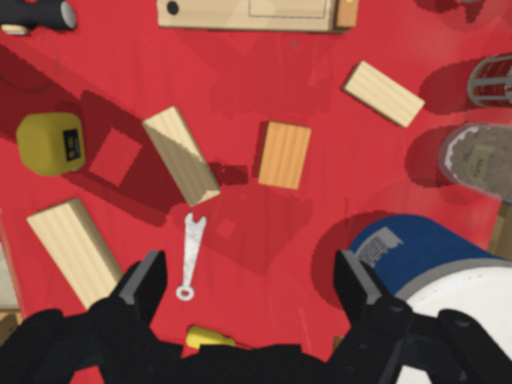

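The picture shows block C at (285,155), the strip at (182,157), the tape measure at (50,143), the board edge at the top and the wrench at (190,255). Now I measure C, the strip and the measure by their top faces.

```bash
cat >> h.py <<'E'
def face(im,m,seed,z,tol=26,verb=True):
    """top face by flood of like colour from seed; returns centre, long-axis deg, sizes"""
    g=cv2.bilateralFilter(im,7,40,7); mk=np.zeros((im.shape[0]+2,im.shape[1]+2),np.uint8)
    cv2.floodFill(g,mk,tuple(seed),0,(tol,)*3,(tol,)*3,4|cv2.FLOODFILL_FIXED_RANGE|cv2.FLOODFILL_MASK_ONLY|(255<<8))
    k=cv2.morphologyEx(mk[1:-1,1:-1],cv2.MORPH_CLOSE,np.ones((5,5)));k=cv2.morphologyEx(k,cv2.MORPH_OPEN,np.ones((5,5)))
    c=max(cv2.findContours(k,0,1)[0],key=cv2.contourArea).reshape(-1,2)
    P=ray(m,c,z); r=cv2.minAreaRect((P[:,:2]*1000).astype(np.float32)); b=cv2.boxPoints(r)/1000
    e,f=b[1]-b[0],b[2]-b[1]; L=e if np.linalg.norm(e)>np.linalg.norm(f) else f
    o=(np.array(r[0])/1000).round(4),round(np.degrees(np.arctan2(L[1],L[0]))%180,1),sorted(np.round(np.array(r[1]),1))
    print(seed,*o); return o
def pose():
    s=ctrl.get_state(); X=R.from_quat(s['tcp_rot']).as_matrix(); p=s['eef_pos']
    return p,np.arctan2(X[1,0],X[0,0])
def go(x,y,z,psi):
    p,a=pose(); d=np.array([x,y])-p[:2]; ux=np.array([np.cos(a),np.sin(a)]);uy=np.array([np.sin(a),-np.cos(a)])
    print('at',p.round(4),np.degrees(a).round(1),'tool units tx %.2f ty %.2f tz %.2f spin %.2f (spin after shift)'%(d@ux/.025,d@uy/.025,(p[2]-z)/.025,(a-np.radians(psi))/.1))
E
python3 - <<'E'
from h import *
im=cv2.imread('pics/w1.png');m=ctrl.camera_model("wrist")
for t in (30,45,60):
  face(im,m,(288,155),.036,t)
  face(im,m,(165,125),.019,t)
  face(im,m,(42,140),.064,t)
h=cv2.cvtColor(im,cv2.COLOR_BGR2HSV)
print(h[155,275:320:2].tolist(), h[155,255:275].tolist())
E
```

```text
(288, 155) [ 0.6212 -0.2711] 80.8 [np.float64(48.1), np.float64(72.7)]
(165, 125) [ 0.4947 -0.2405] 146.5 [np.float64(32.6), np.float64(65.6)]
(42, 140) [ 0.3594 -0.2561] 84.0 [np.float64(40.9), np.float64(65.3)]
(288, 155) [ 0.6213 -0.271 ] 80.8 [np.float64(48.7), np.float64(73.3)]
(165, 125) [ 0.4879 -0.2513] 116.0 [np.float64(38.4), np.float64(59.9)]
(42, 140) [ 0.3711 -0.256 ] 86.9 [np.float64(65.4), np.float64(67.1)]
(288, 155) [ 0.6213 -0.2711] 81.0 [np.float64(49.3), np.float64(74.3)]
(165, 125) [ 0.4884 -0.2519] 115.9 [np.float64(38.8), np.float64(61.6)]
(42, 140) [ 0.372  -0.2567] 0.6 [np.float64(66.1), np.float64(70.2)]
[[15, 143, 229], [15, 143, 228], [15, 147, 224], [15, 153, 219], [15, 147, 226], [15, 143, 229], [15, 147, 225], [15, 150, 221], [14, 152, 218], [15, 144, 226], [15, 144, 229], [15, 146, 225], [15, 149, 221], [15, 148, 223], [15, 147, 222], [8, 163, 202], [179, 181, 194], [179, 186, 196], [179, 185, 199], [179, 183, 201], [179, 185, 201], [179, 186, 201], [179, 185, 201]] [[179, 191, 155], [179, 190, 145], [179, 191, 143], [179, 185, 143], [0, 180, 139], [3, 183, 127], [8, 174, 120], [13, 163, 147], [14, 154, 191], [15, 145, 216], [15, 146, 224], [15, 146, 226], [15, 147, 225], [15, 146, 225], [15, 146, 223], [15, 149, 222], [15, 148, 222], [15, 145, 225], [15, 145, 227], [15, 142, 228]]
```

```bash
python3 - <<'E'
from h import *
go(.6212,-.2711,.008,80.9)
E
```

```text
at [ 0.5831 -0.2877  0.2308] 90.4 tool units tx 0.65 ty 1.53 tz 8.91 spin 1.67 (spin after shift)
```

>>> {"method": "arm_command", "body": {"steps": [100,0.35,0.8,0,0,100,0.3,0.73,0,0,100,0,0,1,0.9,100,0,0,1,0.77,100,0,0,1,0,100,0,0,1,0,100,0,0,1,0,100,0,0,0,0]}}

```text
time: 3.65
eef_pos: [0.6161, -0.2715, 0.0993]
tcp_rot: [0.762, 0.647, -0.002, -0.006]
contact_force: [-0.6, 0.7, -0.7]
opening: 1.0
finger_force: 0.0
```

```bash
python3 - <<'E'
from h import *
im,m=shot("wrist")
face(im,m,proj(m,[.6212,-.2711,.036])[0].round().astype(int).tolist(),.036,45)
go(.6212,-.2711,.008,80.9)
E
```

```text
[258, 209] [ 0.6235 -0.2851] 175.6 [np.float64(36.6), np.float64(67.2)]
at [ 0.6176 -0.2721  0.1023] 80.7 tool units tx 0.06 ty 0.14 tz 3.77 spin -0.04 (spin after shift)
```

>>> {"method": "arm_command", "body": {"steps": [100,0.06,0.14,0.8,0,100,0,0,0.8,0,100,0,0,0.8,0,100,0,0,0.8,0,100,0,0,0.55,0,100,0,0,0,0,40,0,0,0,0,40,0,0,0,0]}}

```text
time: 4.37
eef_pos: [0.6256, -0.2724, 0.0148]
tcp_rot: [0.761, 0.648, 0.0, 0.002]
contact_force: [0.9, -0.0, 0.6]
opening: 0.747
finger_force: 0.0
```

>>> {"method": "arm_command", "body": {"steps": [40,0,0,0,0,40,0,0,0,0,40,0,0,0,0,40,0,0,0,0]}}

```text
time: 4.7
eef_pos: [0.626, -0.2724, 0.0152]
tcp_rot: [0.761, 0.648, 0.001, 0.002]
contact_force: [0.4, 0.3, 6.5]
opening: 0.572
finger_force: 55.5
```

>>> {"method": "arm_command", "body": {"steps": [40,0,0,-0.5,0,40,0,0,-1,0,40,0,0,-1,0,40,0,0,-1,0,40,0,0,-1,0,40,0,0,-1,0,40,0,0,-1,-0.5,40,0,0,-1,-1]}}

```text
time: 5.37
eef_pos: [0.6239, -0.2709, 0.2015]
tcp_rot: [0.709, 0.705, -0.0, -0.0]
contact_force: [-0.4, 0.2, -0.2]
opening: 0.572
finger_force: 54.7
```

>>> {"method": "arm_command", "body": {"steps": [40,1,0,-1,0,40,1,0,0,0,40,1,0,0,0,40,1,0,0,0,40,1,0,0,0,40,1,0,0,0,40,1,0,0,0,40,1,0,0,0]}}

```text
time: 6.03
eef_pos: [0.6258, -0.0699, 0.2253]
tcp_rot: [0.711, 0.704, -0.0, -0.0]
contact_force: [-0.3, 0.1, -0.6]
opening: 0.57
finger_force: 54.7
```

>>> {"method": "arm_command", "body": {"steps": [40,1,0,0,0,40,1,0,0,0,40,1,0,0,0,40,0,0,0,0,40,0,0,0,0]}}

```text
time: 6.45
eef_pos: [0.6267, 0.0049, 0.2253]
tcp_rot: [0.71, 0.704, -0.0, -0.0]
contact_force: [0.1, -0.9, -0.6]
opening: 0.572
finger_force: 54.7
```

```bash
python3 - <<'E'
from h import *
im,m=shot("wrist","w2.png");print(pose(),ctrl.get_state()['opening'])
E
```

```text
(array([0.62684057, 0.00387061, 0.22522203]), np.float64(1.561925006598151)) 0.5709557273474692
```

View pics/w2.png

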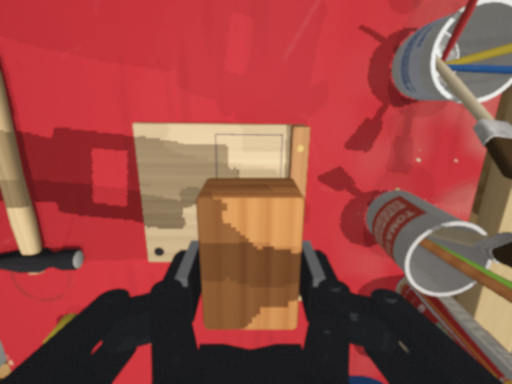

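The picture shows the board front-left corner at (133,124), the front-right at (148,262), the fence at x≈298, and the held block at (250,260). I fit the board edges next.

```bash
python3 - <<'E'
from h import *
im=cv2.imread('pics/w2.png');m=ctrl.camera_model("wrist")
h=cv2.cvtColor(im,cv2.COLOR_BGR2HSV).astype(int)
pale=(h[...,0]>9)&(h[...,0]<28)&(h[...,1]<150)
F=[(np.argmax(pale[r,100:])+100-.5,r) for r in range(134,252,3)]
L=[(c,np.argmax(pale[100:,c])+100-.5) for c in range(145,285,3)]
for n,pts,z in (('front',F,.012),('left',L,0.0)):
    P=ray(m,pts,z)[:,:2]; vx,vy,x0,y0=cv2.fitLine(P.astype(np.float32),cv2.DIST_HUBER,0,.01,.01).ravel()
    d=np.abs((P-[x0,y0])@[-vy,vx]); print(n,x0.round(4),y0.round(4),np.degrees(np.arctan2(vy,vx)).round(2),d.mean().round(4))
print('outline', ray(m,[(217,135),(283,135),(217,178)],.012).round(4))
t=cv2.imread('pics/top0.png');mt=ctrl.camera_model("top")
th=cv2.cvtColor(t,cv2.COLOR_BGR2HSV).astype(int);p=(th[...,0]>9)&(th[...,0]<28)&(th[...,1]<150)
F=[(c,212-np.argmax(p[212:160:-1,c]) if 0 else 225-np.argmax(p[225:160:-1,c])+.5) for c in range(252,300,4)]
P=ray(mt,F,.012);print('top front',P[:,0].round(4))
for r in (180,190,200):
    row=np.where(p[r,235:320])[0]+235; print(ray(mt,[(row.min()-.5,r),(row.max()+.5,r)],.012).round(4)[:,:2])
E
```

```text
front 0.4849 -0.0192 88.88 0.0003
left 0.5822 0.0559 -0.99 0.0002
outline [[ 0.5865  0.0429  0.012 ]
 [ 0.6662  0.0422  0.012 ]
 [ 0.584  -0.0108  0.012 ]]
top front [0.4869 0.4869 0.487  0.4839 0.4839 0.484  0.484  0.484  0.4841 0.4841
 0.4842 0.4842]
[[ 0.5899  0.0541]
 [ 0.5906 -0.1329]]
[[ 0.5579  0.057 ]
 [ 0.5586 -0.1325]]
[[ 0.5262  0.0567]
 [ 0.5268 -0.132 ]]
```

Board origin is (0.5895, -0.0393), yaw -1°. Block C goes on the right outline at (0.6235, -0.0949). I turn and then move over it.

>>> {"method": "arm_command", "body": {"steps": [40,-0.5,0,0,1,40,0,0,0,1,40,0,0,0,1,40,0,0,0,1,40,0,0,0,1,40,0,0,0,1,40,0,0,0,1,40,0,0,0,1]}}

```text
time: 7.17
eef_pos: [0.6269, -0.0105, 0.2251]
tcp_rot: [0.93, 0.368, -0.0, 0.0]
contact_force: [0.1, 0.4, -0.6]
opening: 0.568
finger_force: 54.7
```

>>> {"method": "arm_command", "body": {"steps": [40,0,0,0,1,40,0,0,0,1,40,0,0,0,1,40,0,0,0,1,40,0,0,0,1,40,0,0,0,1,40,0,0,0,1,40,0,0,0,0.8]}}

```text
time: 7.83
eef_pos: [0.6269, -0.0105, 0.2251]
tcp_rot: [1.0, -0.013, -0.0, 0.0]
contact_force: [0.6, 0.4, -2.0]
opening: 0.573
finger_force: 54.7
```

>>> {"method": "arm_command", "body": {"steps": [40,0,0.9,0,0,40,0,0.9,0,0,40,0,0.9,0,0,40,0,0.7,0,0,40,0,0,0,0,40,0,0,0,0,40,0,0,0,0]}}

```text
time: 8.42
eef_pos: [0.6252, -0.0943, 0.225]
tcp_rot: [1.0, -0.01, -0.0, -0.0]
contact_force: [-0.5, 2.4, -1.0]
opening: 0.576
finger_force: 54.7
```

```bash
python3 - <<'E'
from h import *
go(.6235,-.0949,.028,-1)
E
```

```text
at [ 0.6252 -0.0943  0.225 ] -1.2 tool units tx -0.07 ty 0.03 tz 7.88 spin -0.03 (spin after shift)
```

>>> {"method": "arm_command", "body": {"steps": [40,-0.07,0,1,0,40,0,0,1,0,40,0,0,1,0,40,0,0,1,0,40,0,0,1,0,40,0,0,1,0,40,0,0,0.7,0,40,0,0,0.4,0]}}

```text
time: 9.08
eef_pos: [0.6219, -0.0923, 0.0445]
tcp_rot: [1.0, -0.009, -0.002, -0.001]
contact_force: [0.3, 0.6, -1.8]
opening: 0.572
finger_force: 54.7
```

>>> {"method": "arm_command", "body": {"steps": [40,0,0,0.4,0,40,0,0,0.3,0,40,0,0,0,0,40,0,0,0,0,40,0,0,0,0]}}

```text
time: 9.5
eef_pos: [0.6247, -0.0941, 0.0314]
tcp_rot: [1.0, -0.01, 0.001, 0.0]
contact_force: [-0.7, 0.8, -0.3]
opening: 0.572
finger_force: 54.7
```

>>> {"method": "arm_command", "body": {"steps": [40,-0.02,0.03,0.14,0,40,0,0,0,0,40,0,0,0,0]}}

```text
time: 9.75
eef_pos: [0.6237, -0.0949, 0.0273]
tcp_rot: [1.0, -0.01, 0.001, 0.0]
contact_force: [-0.4, -0.7, -0.2]
opening: 0.574
finger_force: 54.8
```

>>> {"method": "arm_command", "body": {"steps": [90,0,0,0,0,90,0,0,0,0,90,0,0,0,0,90,0,0,0,0,90,0,0,-0.5,0,90,0,0,-1,0,90,0,0,-1,0,90,0,0,-1,0]}}

```text
time: 10.42
eef_pos: [0.623, -0.0945, 0.1157]
tcp_rot: [1.0, -0.01, -0.0, -0.0]
contact_force: [-0.1, -0.5, -0.0]
opening: 0.901
finger_force: 0.0
```

>>> {"method": "arm_command", "body": {"steps": [100,0,-0.9,-1,-1,100,0,0,-1,-1,100,0,0,-1,-1,100,0,0,-1,-1,100,0,0,0,-1,100,0,0,0,-1,100,0,0,0,-1,100,0,0,0,-1]}}

```text
time: 11.08
eef_pos: [0.6236, -0.072, 0.2155]
tcp_rot: [0.924, 0.383, 0.001, 0.0]
contact_force: [0.1, -0.4, 0.0]
opening: 1.003
finger_force: 0.0
```

>>> {"method": "arm_command", "body": {"steps": [100,0,0,0,-1,100,0,0,0,-1,100,0,0,0,-1,100,0,0,0,-1,100,0,0,0,-1,100,0,0,0,-1,100,0,0,0,-1,100,0,0,0,-1]}}

```text
time: 11.75
eef_pos: [0.6236, -0.072, 0.2151]
tcp_rot: [0.702, 0.712, 0.0, 0.0]
contact_force: [-1.5, 0.0, 0.5]
opening: 0.997
finger_force: 0.0
```

>>> {"method": "arm_command", "body": {"steps": [100,1,0,0,-1,100,1,0,0,-1,100,1,0,0,-1,100,1,0,0,0,100,1,0,0,0,100,1,0,0,0,100,0,0,0,0,100,0,0,0,0]}}

```text
time: 12.42
eef_pos: [0.5923, 0.0748, 0.2151]
tcp_rot: [0.588, 0.809, 0.0, 0.001]
contact_force: [-0.2, -0.5, 0.1]
opening: 1.002
finger_force: 0.0
```

```bash
python3 - <<'E'
from h import *
im,m=shot("wrist","w3.png");go(.614,.243,.015,114.8)
E
```

```text
at [0.5926 0.0738 0.215 ] 107.8 tool units tx 6.18 ty 2.89 tz 8.00 spin -1.22 (spin after shift)
```

View pics/w3.png

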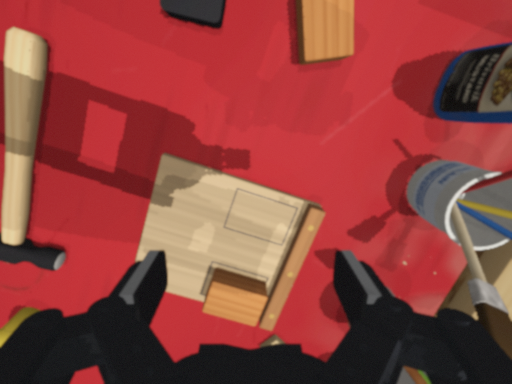

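Block C sits in the right outline at (238,297), and block A is partly in view at (327,28). I go over A.

>>> {"method": "arm_command", "body": {"steps": [100,1,0.5,0,0,100,1,0.5,0,0,100,1,0.5,0,0,100,1,0.5,0,0,100,0,0,0,-0.6,100,0,0,0,-0.6,100,0,0,0,0,100,0,0,0,0]}}

```text
time: 13.13
eef_pos: [0.6101, 0.1832, 0.2142]
tcp_rot: [0.541, 0.841, -0.0, 0.0]
contact_force: [0.0, -0.3, 0.1]
opening: 1.003
finger_force: 0.0
```

```bash
python3 - <<'E'
from h import *
im0=cv2.imread('pics/w3.png')
im,m=shot("wrist","w4.png")
c=proj(m,[.614,.243,.036])[0].round().astype(int).tolist()
o=face(im,m,c,.036,45);face(im,m,c,.036,60)
s=proj(m,[.482,.253,.028])[0].round().astype(int).tolist(); face(im,m,s,.028,25)
go(*o[0],.015,o[1])
E
```

```text
[277, 126] [0.6152 0.2465] 114.9 [np.float64(48.4), np.float64(73.2)]
[277, 126] [0.6153 0.2466] 114.8 [np.float64(48.8), np.float64(73.2)]
[166, 61] [0.4825 0.2559] 95.8 [np.float64(60.3), np.float64(99.4)]
at [0.6101 0.1832 0.2142] 114.5 tool units tx 2.22 ty 1.24 tz 7.97 spin -0.07 (spin after shift)
```

>>> {"method": "arm_command", "body": {"steps": [100,0.75,0.42,0,0,100,0.75,0.42,0,0,100,0.72,0.4,0,0,100,0,0,1,0,100,0,0,1,0,100,0,0,1,0,100,0,0,1,0,100,0,0,1,0]}}

```text
time: 13.85
eef_pos: [0.615, 0.2467, 0.0882]
tcp_rot: [0.541, 0.841, 0.0, 0.0]
contact_force: [-0.1, 0.1, -0.3]
opening: 0.996
finger_force: 0.0
```

>>> {"method": "arm_command", "body": {"steps": [100,0,0,0.5,0,100,0,0,0,0,100,0,0,0,0,100,0,0,0,0]}}

```text
time: 14.18
eef_pos: [0.6162, 0.2475, 0.0787]
tcp_rot: [0.54, 0.841, 0.001, 0.001]
contact_force: [0.5, 0.2, 0.4]
opening: 1.003
finger_force: 0.0
```

```bash
python3 - <<'E'
from h import *
go(.6152,.2465,.015,114.8)
E
```

```text
at [0.6162 0.2475 0.0787] 114.6 tool units tx -0.02 ty -0.05 tz 2.55 spin -0.04 (spin after shift)
```

>>> {"method": "arm_command", "body": {"steps": [100,0,-0.05,0.8,0,100,0,0,0.8,0,100,0,0,0.6,0,100,0,0,0.35,0,100,0,0,0,0,100,0,0,0,0,40,0,0,0,0,40,0,0,0,0]}}

```text
time: 14.85
eef_pos: [0.6147, 0.2473, 0.0144]
tcp_rot: [0.54, 0.842, 0.001, 0.001]
contact_force: [-0.6, -1.0, -0.3]
opening: 0.746
finger_force: 0.0
```

>>> {"method": "arm_command", "body": {"steps": [40,0,0,0,0,40,0,0,0,0,40,0,0,0,0,40,0,0,0,0,40,0,0,0,0]}}

```text
time: 15.27
eef_pos: [0.6148, 0.2473, 0.0144]
tcp_rot: [0.54, 0.842, 0.001, 0.001]
contact_force: [0.8, -0.3, 5.5]
opening: 0.569
finger_force: 55.3
```

```bash
python3 - <<'E'
from h import *
go(.6152,.2465,.015,114.8)
E
```

```text
at [0.6148 0.2473 0.0144] 114.6 tool units tx -0.04 ty 0.00 tz -0.02 spin -0.03 (spin after shift)
```

>>> {"method": "arm_command", "body": {"steps": [40,0,0,-0.5,0,40,0,0,-1,0,40,0,0,-1,0,40,0,0,-1,0,40,0,0,-1,1,40,0,0,-1,1,40,0,0,-1,1,40,0,0,0,1]}}

```text
time: 15.93
eef_pos: [0.6162, 0.2477, 0.1825]
tcp_rot: [0.698, 0.716, 0.004, 0.003]
contact_force: [1.0, -0.6, 0.9]
opening: 0.569
finger_force: 54.6
```

>>> {"method": "arm_command", "body": {"steps": [40,0,0,0,1,40,0,0,0,1,40,0,0,0,1,40,0,0,0,1,40,0,0,0,1,40,0,0,0,1,40,0,0,0,1,40,0,0,0,1]}}

```text
time: 16.6
eef_pos: [0.6127, 0.2468, 0.1749]
tcp_rot: [0.922, 0.388, -0.001, -0.0]
contact_force: [0.0, -0.3, 0.2]
opening: 0.571
finger_force: 54.6
```

>>> {"method": "arm_command", "body": {"steps": [40,0,0,0,1,40,0,0,0,1,40,0,0,0,1,40,0,0,0,1,40,0,0,0,1,40,0,0,0,1,40,0,0,0,1,40,0,0,0,1]}}

```text
time: 17.27
eef_pos: [0.6127, 0.2468, 0.1748]
tcp_rot: [1.0, -0.002, -0.001, 0.0]
contact_force: [0.3, 0.2, -0.4]
opening: 0.579
finger_force: 54.6
```

>>> {"method": "arm_command", "body": {"steps": [40,0,0.9,0,0,40,0,0.9,0,0,40,0,0.9,0,0,40,0,0.9,0,0,40,0,0.9,0,0,40,0,0.9,0,0,40,0,0.9,0,0,40,0,0.9,0,0]}}

```text
time: 17.93
eef_pos: [0.6128, 0.066, 0.175]
tcp_rot: [1.0, 0.0, -0.001, -0.0]
contact_force: [0.1, -1.0, -0.8]
opening: 0.57
finger_force: 54.6
```

>>> {"method": "arm_command", "body": {"steps": [40,0,0.9,0,0.2,40,0,0.9,0,0,40,0,0.3,0,0,40,0,0,0,0,40,0,0,0,0,40,0,0,0,0]}}

```text
time: 18.43
eef_pos: [0.6129, 0.0155, 0.1752]
tcp_rot: [1.0, -0.009, -0.0, -0.0]
contact_force: [0.4, 0.2, -1.4]
opening: 0.573
finger_force: 54.6
```

```bash
python3 - <<'E'
from h import *
go(.6262,.0151,.0268,-1)
E
```

```text
at [0.6129 0.0155 0.1752] -1.1 tool units tx 0.53 ty 0.01 tz 5.94 spin -0.01 (spin after shift)
```

>>> {"method": "arm_command", "body": {"steps": [40,0.53,0,0.8,0,40,0,0,1,0,40,0,0,1,0,40,0,0,1,0,40,0,0,0.8,0,40,0,0,0.5,0,40,0,0,0.4,0,40,0,0,0,0]}}

```text
time: 19.1
eef_pos: [0.6249, 0.0152, 0.0356]
tcp_rot: [1.0, -0.009, -0.002, -0.0]
contact_force: [-1.0, 0.8, 0.2]
opening: 0.572
finger_force: 54.6
```

>>> {"method": "arm_command", "body": {"steps": [40,0,0,0,0,40,0,0,0,0,40,0,0,0,0]}}

```text
time: 19.35
eef_pos: [0.6277, 0.0142, 0.0397]
tcp_rot: [1.0, -0.01, 0.002, 0.0]
contact_force: [0.3, -0.1, 0.0]
opening: 0.57
finger_force: 54.6
```

```bash
python3 - <<'E'
from h import *
go(.6262,.0151,.0268,-1)
E
```

```text
at [0.6277 0.0142 0.0397] -1.1 tool units tx -0.06 ty -0.04 tz 0.52 spin -0.02 (spin after shift)
```

>>> {"method": "arm_command", "body": {"steps": [40,-0.06,-0.04,0.3,0,40,0,0,0.2,0,40,0,0,0,0,40,0,0,0,0,85,0,0,0,0,85,0,0,0,0,85,0,0,0,0,85,0,0,0,0]}}

```text
time: 20.02
eef_pos: [0.6245, 0.0152, 0.0248]
tcp_rot: [1.0, -0.01, -0.0, -0.0]
contact_force: [-0.8, 0.2, -0.1]
opening: 0.848
finger_force: 0.0
```

>>> {"method": "arm_command", "body": {"steps": [85,0,0,-0.5,0,85,0,0,-1,0,85,0,0,-1,0,85,0,0,-1,0,100,0,0,-1,-1,100,0,0,-1,-1,100,0,0,-1,-1,100,0,0,-1,-1]}}

```text
time: 20.68
eef_pos: [0.6247, 0.0153, 0.2151]
tcp_rot: [0.981, 0.192, 0.0, 0.0]
contact_force: [0.2, 1.0, -0.4]
opening: 1.001
finger_force: 0.0
```

>>> {"method": "arm_command", "body": {"steps": [100,0,0,0,-1,100,0,0,0,-1,100,0,0,0,-1,100,0,0,0,-1,100,0,0,0,-1,100,0,0,0,-1,100,0,0,0,-1,100,0,0,0,-1]}}

```text
time: 21.35
eef_pos: [0.6248, 0.0153, 0.2138]
tcp_rot: [0.829, 0.559, 0.0, 0.0]
contact_force: [-0.2, -0.5, -0.3]
opening: 1.001
finger_force: 0.0
```

>>> {"method": "arm_command", "body": {"steps": [100,0,0,0,-1,100,0,0,0,-1,100,0,0,0,-1,100,0,0,0,-0.8,100,-1,0,0,0,100,-1,0,0,0,100,0,0,0,0,100,0,0,0,0]}}

```text
time: 22.02
eef_pos: [0.6244, -0.0357, 0.2136]
tcp_rot: [0.711, 0.703, 0.0, 0.0]
contact_force: [0.4, -0.7, 0.1]
opening: 0.999
finger_force: 0.0
```

```bash
python3 - <<'E'
from h import *
im,m=shot("wrist","w5.png");print(pose())
for P in ([.6255,.0151,.048],[.6235,-.0949,.048]):
    c=proj(m,P)[0].round().astype(int).tolist(); face(im,m,c,.048,45);face(im,m,c,.048,60)
E
```

```text
(array([ 0.62434774, -0.03488526,  0.21342988]), np.float64(1.5597205564516456))
[251, 129] [0.6212 0.0153] 179.3 [np.float64(50.7), np.float64(80.2)]
[251, 129] [0.6134 0.0224] 179.3 [np.float64(66.8), np.float64(109.4)]
[250, 226] [ 0.5759 -0.0315] 174.2 [np.float64(43.7), np.float64(151.4)]
[250, 226] [ 0.581  -0.0567] 175.9 [np.float64(121.4), np.float64(171.5)]
```

View pics/w5.png

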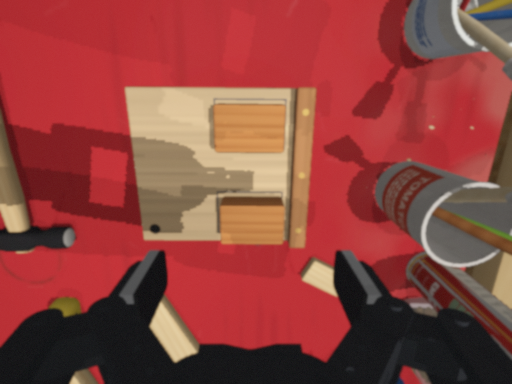

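Both blocks sit inside their outlines: left at about (249,128), right at about (252,220). Next I go to the strip.

>>> {"method": "arm_command", "body": {"steps": [100,-0.9,-0.5,0,0,100,-0.9,-0.5,0,0,100,-0.9,-0.5,0,0,100,-0.9,-0.5,0,0,100,-0.9,-0.5,0,0,100,-0.9,-0.5,0,0,100,-0.9,-0.5,0,0,100,-0.9,-0.5,0,0]}}

```text
time: 22.73
eef_pos: [0.5222, -0.2136, 0.2133]
tcp_rot: [0.71, 0.704, 0.0, 0.0]
contact_force: [0.6, 0.3, -0.7]
opening: 0.997
finger_force: 0.0
```

>>> {"method": "arm_command", "body": {"steps": [100,-0.9,-0.5,0,-1,100,-0.4,-0.5,0,-1,100,0,0,0,-1,100,0,0,0,-1,100,0,0,0,-0.7,100,0,0,0,0,100,0,0,0,0]}}

```text
time: 23.32
eef_pos: [0.4986, -0.2465, 0.2131]
tcp_rot: [0.528, 0.849, 0.0, 0.0]
contact_force: [0.1, -0.3, 0.0]
opening: 1.0
finger_force: 0.0
```

```bash
cat >> h.py <<'E'
def blob(im,m,P,z,lo,hi):
    c=proj(m,P)[0].round().astype(int); k=cv2.inRange(cv2.cvtColor(im,cv2.COLOR_BGR2HSV),lo,hi)
    k=cv2.morphologyEx(cv2.morphologyEx(k,cv2.MORPH_OPEN,np.ones((3,3))),cv2.MORPH_CLOSE,np.ones((5,5)))
    n,l=cv2.connectedComponents(k); i=l[c[1],c[0]]
    q=max(cv2.findContours((l==i).astype(np.uint8),0,1)[0],key=cv2.contourArea).reshape(-1,2)
    r=cv2.minAreaRect((ray(m,q,z)[:,:2]*1000).astype(np.float32)); b=cv2.boxPoints(r)
    e,f=b[1]-b[0],b[2]-b[1]; L=e if np.linalg.norm(e)>np.linalg.norm(f) else f
    print(c,i,(np.array(r[0])/1000).round(4),round(float(np.degrees(np.arctan2(L[1],L[0]))%180),1),np.round(sorted(r[1]),1))
E
python3 - <<'E'
from h import *
im,m=shot("wrist","w6.png");go(.501,-.278,.004,116)
blob(im,m,[.501,-.278,.019],.019,(12,30,50),(28,150,255))
im=cv2.imread('pics/w5.png')
E
```

```text
at [ 0.4986 -0.2465  0.213 ] 116.3 tool units tx -1.17 ty -0.47 tz 8.36 spin 0.05 (spin after shift)
[241 194] 8 [ 0.4976 -0.2756] 115.8 [ 44.7 118.8]
```

View pics/w6.png

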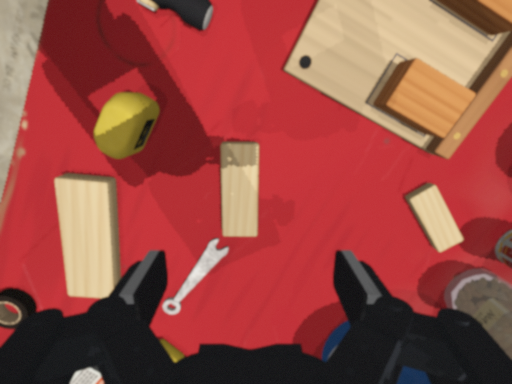

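The picture shows the middle strip at (240,188), the wrench at (197,275), the measure at (127,125) and the big strip at (87,235). The strip's measured size of 44.7×119 mm confirms the choice. I descend on it.

>>> {"method": "arm_command", "body": {"steps": [100,-0.6,-0.25,0.6,0,100,-0.5,-0.24,1,0,100,0,0,1,0,100,0,0,1,0,100,0,0,1,0,100,0,0,1,0,100,0,0,0,0,100,0,0,0,0]}}

```text
time: 24.03
eef_pos: [0.4988, -0.2762, 0.0716]
tcp_rot: [0.527, 0.85, 0.0, -0.002]
contact_force: [-0.4, -0.0, -0.4]
opening: 1.0
finger_force: 0.0
```

>>> {"method": "arm_command", "body": {"steps": [100,0,0,0.6,0,100,0,0,0.4,0,100,0,0,0.3,0,100,0,0,0,0,100,0,0,0,0]}}

```text
time: 24.45
eef_pos: [0.4997, -0.2773, 0.0407]
tcp_rot: [0.527, 0.85, 0.0, 0.0]
contact_force: [1.1, 0.2, 0.2]
opening: 1.0
finger_force: 0.0
```

```bash
python3 - <<'E'
from h import *
go(.4976,-.2756,.003,115.8)
E
```

```text
at [ 0.4997 -0.2773  0.0407] 116.4 tool units tx 0.10 ty -0.05 tz 1.51 spin 0.10 (spin after shift)
```

>>> {"method": "arm_command", "body": {"steps": [100,0.1,-0.05,0.5,0.1,100,0,0,0.5,0,100,0,0,0.3,0,100,0,0,0.2,0,100,0,0,0,0,100,0,0,0,0]}}

```text
time: 24.95
eef_pos: [0.497, -0.2753, 0.0021]
tcp_rot: [0.532, 0.847, 0.0, -0.001]
contact_force: [0.7, -0.0, -0.0]
opening: 1.001
finger_force: 0.0
```

>>> {"method": "arm_command", "body": {"steps": [35,0,0,0,0,35,0,0,0,0,35,0,0,0,0,35,0,0,0,0,35,0,0,0,0,35,0,0,0,0,35,0,0,0,0,35,0,0,0,0]}}

```text
time: 25.62
eef_pos: [0.498, -0.2761, 0.0037]
tcp_rot: [0.532, 0.847, -0.0, 0.001]
contact_force: [-0.2, 0.2, 4.8]
opening: 0.507
finger_force: 53.5
```

```bash
python3 - <<'E'
from h import *
go(.4976,-.2756,.003,115.8)
E
```

```text
at [ 0.498  -0.2761  0.0037] 115.8 tool units tx 0.02 ty -0.00 tz 0.03 spin -0.00 (spin after shift)
```

>>> {"method": "arm_command", "body": {"steps": [35,0,0,-0.4,0,35,0,0,-1,0,35,0,0,-1,0,35,0,0,-1,0,35,0,0,-1,1,35,0,0,-1,1,35,0,0,-1,1,35,0,0,0,1]}}

```text
time: 26.28
eef_pos: [0.4995, -0.2772, 0.169]
tcp_rot: [0.691, 0.723, 0.0, 0.005]
contact_force: [0.6, -0.4, 0.4]
opening: 0.512
finger_force: 53.0
```

>>> {"method": "arm_command", "body": {"steps": [35,0,0,0,0.7,35,0.9,0.5,0,0,35,0.9,0.5,0,0,35,0.9,0.5,0,0,35,0.9,0.5,0,0,35,0.9,0.5,0,0,35,0.9,0.5,0,0,35,0.9,0.5,0,0]}}

```text
time: 26.95
eef_pos: [0.5876, -0.1184, 0.1623]
tcp_rot: [0.714, 0.7, -0.0, -0.001]
contact_force: [0.9, 0.2, -0.4]
opening: 0.51
finger_force: 53.0
```

>>> {"method": "arm_command", "body": {"steps": [35,0.9,0.5,0,0,35,0.9,0.5,0,0,35,0.9,0.3,0,0,35,0.2,0,0,0,35,0,0,0,0,35,0,0,0,0]}}

```text
time: 27.45
eef_pos: [0.6211, -0.0481, 0.1623]
tcp_rot: [0.714, 0.7, -0.001, -0.0]
contact_force: [-0.5, -0.4, -0.5]
opening: 0.515
finger_force: 52.9
```

```bash
python3 - <<'E'
from h import *
go(.6245,-.0399,.0517,89)
E
```

```text
at [ 0.6211 -0.0481  0.1623] 88.9 tool units tx 0.33 ty 0.13 tz 4.42 spin -0.02 (spin after shift)
```

>>> {"method": "arm_command", "body": {"steps": [35,0.33,0.13,0.5,0,35,0,0,0.9,0,35,0,0,0.9,0,35,0,0,0.8,0,35,0,0,0.5,0,35,0,0,0.2,0,35,0,0,0,0,35,0,0,0,0]}}

```text
time: 28.12
eef_pos: [0.6257, -0.0403, 0.0683]
tcp_rot: [0.714, 0.7, 0.0, 0.0]
contact_force: [-0.3, 1.1, -0.1]
opening: 0.51
finger_force: 52.9
```

>>> {"method": "arm_command", "body": {"steps": [35,0,0,0,0,35,0,0,0,0]}}

```text
time: 28.28
eef_pos: [0.6265, -0.0402, 0.0696]
tcp_rot: [0.714, 0.7, 0.001, 0.001]
contact_force: [0.2, 0.7, -1.3]
opening: 0.51
finger_force: 52.9
```

```bash
python3 - <<'E'
from h import *
go(.6245,-.0399,.0517,89)
E
```

```text
at [ 0.6265 -0.0402  0.0696] 88.8 tool units tx 0.01 ty -0.08 tz 0.71 spin -0.03 (spin after shift)
```

>>> {"method": "arm_command", "body": {"steps": [35,0,-0.08,0.3,0,35,0,0,0.2,0,35,0,0,0.15,0,35,0,0,0.05,0,35,0,0,0,0,35,0,0,0,0]}}

```text
time: 28.78
eef_pos: [0.6232, -0.0397, 0.0517]
tcp_rot: [0.714, 0.7, -0.0, -0.0]
contact_force: [-3.9, -0.2, 7.0]
opening: 0.511
finger_force: 53.9
```

>>> {"method": "arm_command", "body": {"steps": [85,0,0,0,0,85,0,0,0,0,85,0,0,0,0,85,0,0,0,0,85,0,0,-0.4,0,85,0,0,-0.8,0,85,0,0,-1,0,85,0,0,-1,0]}}

```text
time: 29.45
eef_pos: [0.6228, -0.0397, 0.131]
tcp_rot: [0.714, 0.7, -0.0, -0.001]
contact_force: [0.5, -0.6, 0.7]
opening: 0.852
finger_force: 0.0
```

>>> {"method": "arm_command", "body": {"steps": [100,0,0,-1,0,100,1,-0.5,-1,0,100,1,-0.5,-1,0,100,1,-0.5,0,0,100,1,-0.5,0,0,100,0,0,0,0,100,0,0,0,0]}}

```text
time: 30.03
eef_pos: [0.575, 0.0622, 0.2061]
tcp_rot: [0.713, 0.701, 0.0, 0.001]
contact_force: [0.6, 0.7, -0.9]
opening: 1.0
finger_force: 0.0
```

```bash
python3 - <<'E'
from h import *
im,m=shot("wrist","w7.png");go(.4825,.2559,.01,95.8)
blob(im,m,[.6245,-.0399,.067],.067,(12,30,50),(28,110,255))
E
```

```text
at [0.5754 0.0613 0.2058] 88.9 tool units tx 7.71 ty -3.86 tz 7.83 spin -1.20 (spin after shift)
[296 270] 6 [ 0.5783 -0.0131] 88.9 [158.6 171.3]
```

View pics/w7.png

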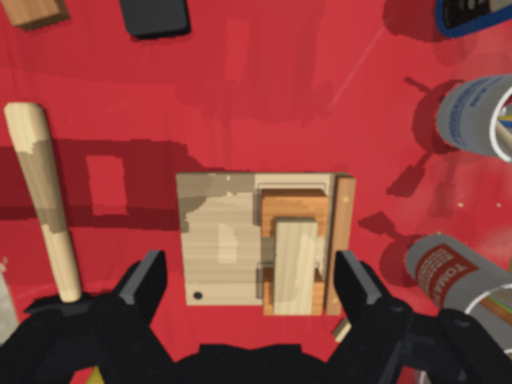

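The strip bridges both blocks, spanning (275–315, 220–315). Next is the sander.

>>> {"method": "arm_command", "body": {"steps": [100,0.9,-0.4,0,-0.6,100,0.9,-0.4,0,-0.6,100,0.9,-0.4,0,0,100,0.9,-0.4,0,0,100,0.9,-0.4,0,0,100,0.9,-0.4,0,0,100,0.9,-0.4,0,0,100,0.9,-0.3,0,0]}}

```text
time: 30.75
eef_pos: [0.4843, 0.2344, 0.2052]
tcp_rot: [0.672, 0.741, -0.0, 0.0]
contact_force: [1.2, -0.8, -0.4]
opening: 1.0
finger_force: 0.0
```

>>> {"method": "arm_command", "body": {"steps": [100,0.3,0,0.8,0,100,0,0,1,0,100,0,0,1,0,100,0,0,1,0,100,0,0,1,0,100,0,0,0,0,100,0,0,0,0,100,0,0,0,0]}}

```text
time: 31.42
eef_pos: [0.4849, 0.2417, 0.0866]
tcp_rot: [0.671, 0.741, 0.001, 0.001]
contact_force: [0.2, 0.2, 1.1]
opening: 1.004
finger_force: 0.0
```

```bash
python3 - <<'E'
from h import *
go(.4825,.2559,.003,95.8)
E
```

```text
at [0.4849 0.2417 0.0866] 95.7 tool units tx 0.57 ty -0.04 tz 3.35 spin -0.02 (spin after shift)
```

>>> {"method": "arm_command", "body": {"steps": [100,0.57,-0.04,0.5,0,100,0,0,0.8,0,100,0,0,0.6,0,100,0,0,0.4,0,100,0,0,0,0,100,0,0,0,0,100,0,0,0,0]}}

```text
time: 32.0
eef_pos: [0.4824, 0.2564, 0.0295]
tcp_rot: [0.671, 0.741, 0.001, 0.001]
contact_force: [-0.3, -0.2, 0.2]
opening: 0.998
finger_force: 0.0
```

```bash
python3 - <<'E'
from h import *
go(.4825,.2559,.003,95.8)
E
```

```text
at [0.4824 0.2564 0.0295] 95.7 tool units tx -0.02 ty 0.00 tz 1.06 spin -0.01 (spin after shift)
```

>>> {"method": "arm_command", "body": {"steps": [100,-0.02,0,0.4,0,100,0,0,0.4,0,100,0,0,0.2,0,100,0,0,0,0,100,0,0,0,0,45,0,0,0,0,45,0,0,0,0,45,0,0,0,0]}}

```text
time: 32.67
eef_pos: [0.482, 0.2559, 0.0038]
tcp_rot: [0.671, 0.742, 0.001, 0.0]
contact_force: [0.3, 0.4, -1.0]
opening: 0.693
finger_force: 55.7
```

>>> {"method": "arm_command", "body": {"steps": [45,0,0,0,0,45,0,0,0,0,45,0,0,0,0]}}

```text
time: 32.92
eef_pos: [0.4817, 0.2558, 0.0035]
tcp_rot: [0.671, 0.742, 0.001, 0.0]
contact_force: [0.0, 0.5, 2.6]
opening: 0.694
finger_force: 56.1
```

```bash
python3 - <<'E'
from h import *
go(.4825,.2559,.003,95.8)
E
```

```text
at [0.4817 0.2558 0.0035] 95.7 tool units tx 0.00 ty 0.03 tz 0.02 spin -0.01 (spin after shift)
```

>>> {"method": "arm_command", "body": {"steps": [45,0,0,-0.4,0,45,0,0,-1,0,45,0,0,-1,0,45,0,0,-1,0,45,0,0,-1,0.6,45,0,0,-1,0.6,45,0,0,-1,0,45,0,0,-0.5,0]}}

```text
time: 33.58
eef_pos: [0.4822, 0.256, 0.1792]
tcp_rot: [0.714, 0.7, 0.002, 0.001]
contact_force: [0.4, 1.2, -0.3]
opening: 0.689
finger_force: 55.8
```

>>> {"method": "arm_command", "body": {"steps": [45,-1,0.5,0,0,45,-1,0.5,0,0,45,-1,0.5,0,0,45,-1,0.5,0,0,45,-1,0.5,0,0,45,-1,0.5,0,0,45,-1,0.5,0,0,45,-1,0.5,0,0]}}

```text
time: 34.25
eef_pos: [0.5767, 0.0524, 0.1745]
tcp_rot: [0.714, 0.7, -0.001, -0.001]
contact_force: [0.3, -0.6, -0.8]
opening: 0.69
finger_force: 55.8
```

>>> {"method": "arm_command", "body": {"steps": [45,-1,0.5,0,0,45,-1,0.5,0,0,45,-0.9,0.4,0,0,45,-0.6,0,0,0,45,0,0,0,0,45,0,0,0,0,45,0,0,0,0]}}

```text
time: 34.83
eef_pos: [0.6094, -0.0336, 0.1748]
tcp_rot: [0.714, 0.7, -0.0, -0.001]
contact_force: [-0.5, 0.2, -0.8]
opening: 0.688
finger_force: 55.8
```

```bash
python3 - <<'E'
from h import *
go(.6238,-.0399,.0705,89)
E
```

```text
at [ 0.6094 -0.0336  0.1748] 88.9 tool units tx -0.24 ty 0.58 tz 4.17 spin -0.02 (spin after shift)
```

>>> {"method": "arm_command", "body": {"steps": [45,-0.24,0.58,0.5,0,45,0,0,0.8,0,45,0,0,0.8,0,45,0,0,0.7,0,45,0,0,0.4,0,45,0,0,0.2,0,45,0,0,0,0,45,0,0,0,0]}}

```text
time: 35.5
eef_pos: [0.6251, -0.0404, 0.0911]
tcp_rot: [0.714, 0.7, 0.0, 0.0]
contact_force: [-0.0, -0.0, -1.2]
opening: 0.689
finger_force: 55.8
```

>>> {"method": "arm_command", "body": {"steps": [45,0,0,0,0,45,0,0,0,0]}}

```text
time: 35.67
eef_pos: [0.6256, -0.0409, 0.0919]
tcp_rot: [0.714, 0.7, 0.001, 0.001]
contact_force: [-0.0, -0.3, 0.0]
opening: 0.689
finger_force: 55.8
```

```bash
python3 - <<'E'
from h import *
go(.6238,-.0399,.0705,89)
E
```

```text
at [ 0.6256 -0.0409  0.0919] 88.9 tool units tx 0.04 ty -0.07 tz 0.86 spin -0.02 (spin after shift)
```

>>> {"method": "arm_command", "body": {"steps": [45,0.04,-0.05,0.3,0,45,0,0,0.25,0,45,0,0,0.15,0,45,0,0,0.1,0,45,0,0,0,0,45,0,0,0,0,45,0,0,0,0]}}

```text
time: 36.25
eef_pos: [0.6233, -0.0398, 0.0705]
tcp_rot: [0.714, 0.7, -0.0, -0.0]
contact_force: [-2.7, 1.3, 3.1]
opening: 0.69
finger_force: 56.3
```

>>> {"method": "arm_command", "body": {"steps": [90,0,0,0,0,90,0,0,0,0,90,0,0,0,0,90,0,0,0,0,90,0,0,-0.4,0,90,0,0,-0.8,0,90,0,0,-1,0,90,0,0,-1,0]}}

```text
time: 36.92
eef_pos: [0.6231, -0.0397, 0.1512]
tcp_rot: [0.714, 0.7, -0.0, -0.0]
contact_force: [-0.1, -0.1, 1.1]
opening: 0.9
finger_force: 0.0
```

>>> {"method": "arm_command", "body": {"steps": [100,-0.9,-0.9,-1,0,100,-0.9,-0.9,-1,0,100,-0.9,-0.9,0,0,100,-0.9,-0.9,0,0,100,-0.9,-0.9,0,0,100,-0.9,-0.9,0,0,100,-0.9,-0.9,0,0,100,-0.9,-0.9,0,0]}}

```text
time: 37.58
eef_pos: [0.4388, -0.217, 0.2013]
tcp_rot: [0.714, 0.7, 0.0, 0.001]
contact_force: [-0.5, 0.1, 0.2]
opening: 0.996
finger_force: 0.0
```

>>> {"method": "arm_command", "body": {"steps": [100,-0.5,-1,0,0,100,0,-0.8,0,0,100,0,0,0,0,100,0,0,0,0]}}

```text
time: 37.92
eef_pos: [0.3943, -0.2282, 0.2011]
tcp_rot: [0.715, 0.699, 0.0, 0.001]
contact_force: [0.1, 0.6, -0.6]
opening: 1.0
finger_force: 0.0
```

```bash
python3 - <<'E'
from h import *
im,m=shot("wrist","w8.png");go(.359,-.256,.2,90)
print(proj(m,[.359,-.256,.064]))
E
```

```text
at [ 0.395  -0.2281  0.2012] 88.8 tool units tx -1.15 ty -1.42 tz 0.05 spin -0.21 (spin after shift)
[[216.91993931 209.97147854]]
```

View pics/w8.png

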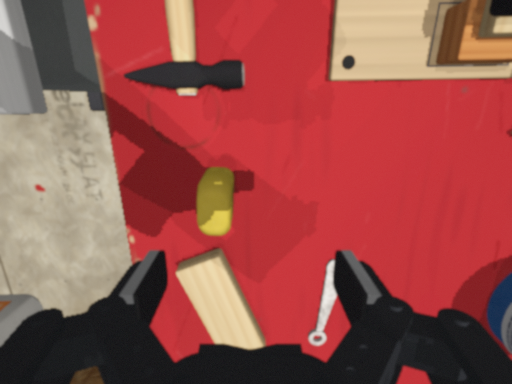

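The tape measure is at (215,200), upright, long along y. The big strip's corner is at (215,250) and the hammer head at (185,75), both to be kept clear.

```bash
python3 - <<'E'
from h import *
im=cv2.imread('pics/w8.png');m=ctrl.camera_model("wrist")
h=cv2.cvtColor(im,cv2.COLOR_BGR2HSV)
k=cv2.inRange(h,(22,110,60),(36,255,255)); n,l,st,ce=cv2.connectedComponentsWithStats(k)
i=l[205,214];print(st[i],ce[i])
q=max(cv2.findContours((l==i).astype(np.uint8),0,1)[0],key=cv2.contourArea).reshape(-1,2)
for z in (.064,.05): 
    P=ray(m,q,z)[:,:2]*1000; r=cv2.minAreaRect(P.astype(np.float32)); print(z,r,P.min(0),P.max(0))
v=np.array([(y,np.mean(np.where(l[y]==i)[0])) for y in range(180,225)]); w=[np.ptp(np.where(l[y]==i)[0])+1 for y in range(180,225,6)]
f=np.polyfit(v[:,0],v[:,1],1);print('slope',f[0],w)
a,b=ray(m,[(np.polyval(f,185),185),(np.polyval(f,225),225)],.064); print(a,b,np.degrees(np.arctan2(*(a-b)[[1,0]])))
print(proj(m,[[.359,-.29,.064],[.359,-.22,.064],[.359,-.22,0]]))
E
```

```text
[ 198  168   35   67 2035] [215.13022113 201.04275184]
0.064 ((357.9151611328125, -247.461181640625), (72.20970153808594, 34.2021598815918), 85.333251953125) [ 339.40587479 -283.40170932] [ 376.74752291 -211.55403596]
0.05 ((356.014404296875, -252.53465270996094), (75.84828186035156, 35.92557907104492), 85.33333587646484) [ 336.57244509 -290.28623077] [ 375.79570035 -214.81822724]
slope -0.047957839262188044 [np.int64(31), np.int64(34), np.int64(34), np.int64(34), np.int64(34), np.int64(34), np.int64(33), np.int64(31)]
[ 0.35983797 -0.22904885  0.064     ] [ 0.35527841 -0.27281836  0.064     ] 84.05284033982068
[[218.06772932 239.63021652]
 [214.17130569 176.28191937]
 [220.3396654  162.56518471]]
```

>>> {"method": "arm_command", "body": {"steps": [80,-0.5,-0.7,0,0.3,80,-0.47,-0.73,0,0,80,0,0,0.8,0,80,0,0,0.8,0,80,0,0,0.8,0,80,0,0,0,0,80,0,0,0,0,80,0,0,0,0]}}

```text
time: 38.63
eef_pos: [0.3592, -0.2511, 0.1415]
tcp_rot: [0.724, 0.69, 0.0, 0.001]
contact_force: [-0.3, 0.4, 0.3]
opening: 0.801
finger_force: 0.0
```

```bash
python3 - <<'E'
from h import *
go(.358,-.253,.025,87)
E
```

```text
at [ 0.3592 -0.2511  0.1415] 87.2 tool units tx -0.08 ty -0.04 tz 4.66 spin 0.03 (spin after shift)
```

>>> {"method": "arm_command", "body": {"steps": [80,-0.08,-0.04,0.8,0,80,0,0,0.8,0,80,0,0,0.8,0,80,0,0,0.8,0,80,0,0,0.8,0,80,0,0,0.4,0,80,0,0,0,0,80,0,0,0,0]}}

```text
time: 39.3
eef_pos: [0.3577, -0.2532, 0.0312]
tcp_rot: [0.724, 0.689, -0.0, 0.001]
contact_force: [-0.6, 0.5, 0.1]
opening: 0.8
finger_force: 0.0
```

>>> {"method": "arm_command", "body": {"steps": [80,0,0,0,0,80,0,0,0,0]}}

```text
time: 39.47
eef_pos: [0.3581, -0.2538, 0.032]
tcp_rot: [0.724, 0.689, -0.0, 0.002]
contact_force: [0.6, 0.1, 1.1]
opening: 0.8
finger_force: 0.0
```

```bash
python3 - <<'E'
from h import *
go(.358,-.253,.025,87)
E
```

```text
at [ 0.3581 -0.2538  0.032 ] 87.1 tool units tx 0.03 ty -0.00 tz 0.28 spin 0.03 (spin after shift)
```

>>> {"method": "arm_command", "body": {"steps": [80,0,0,0.28,0,80,0,0,0,0,80,0,0,0,0,30,0,0,0,0,30,0,0,0,0,30,0,0,0,0,30,0,0,0,0,30,0,0,0,0]}}

```text
time: 40.13
eef_pos: [0.3571, -0.2529, 0.0236]
tcp_rot: [0.725, 0.689, -0.0, 0.0]
contact_force: [-0.6, -0.7, 2.3]
opening: 0.402
finger_force: 51.5
```

>>> {"method": "arm_command", "body": {"steps": [30,0,0,0,0,30,0,0,0,0]}}

```text
time: 40.3
eef_pos: [0.3571, -0.2529, 0.0236]
tcp_rot: [0.725, 0.689, -0.0, 0.0]
contact_force: [-0.8, -0.3, 2.6]
opening: 0.408
finger_force: 51.5
```

```bash
python3 - <<'E'
from h import *
im,m=shot("top"); go(.5295,-.0382,.04,89)
im,m=shot("wrist")
h=cv2.cvtColor(im,cv2.COLOR_BGR2HSV);k=cv2.inRange(h,(22,110,60),(36,255,255));n,l,st,ce=cv2.connectedComponentsWithStats(k);print(st[1:][st[1:,4]>200])
cv2.imwrite('pics/w9.png',im)
E
```

```text
at [ 0.3571 -0.2529  0.0236] 87.1 tool units tx 8.92 ty 6.46 tz -0.66 spin -0.32 (spin after shift)
[[  209   194    83   156 11043]]
```

View pics/w9.png

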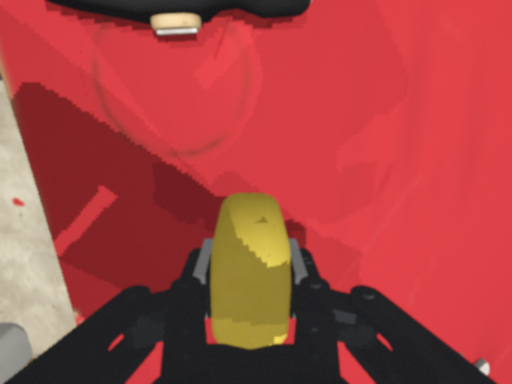

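The measure is held squarely between the pads at (250,270). I lift it and carry it to the front of the gap.

>>> {"method": "arm_command", "body": {"steps": [30,0,0,-0.4,0,30,0,0,-1,0,30,0,0,-1,0,30,0,0,-1,0,30,0,0,-1,0,30,0,0,-1,-0.3,30,0,0,-1,0,30,0,0,0,0]}}

```text
time: 41.07
eef_pos: [0.3589, -0.2546, 0.1886]
tcp_rot: [0.714, 0.7, -0.0, 0.005]
contact_force: [0.9, -1.0, -1.6]
opening: 0.408
finger_force: 51.0
```

>>> {"method": "arm_command", "body": {"steps": [30,0.9,0.6,0,0,30,0.9,0.6,0,0,30,0.9,0.6,0,0,30,0.9,0.6,0,0,30,0.9,0.6,0,0,30,0.9,0.6,0,0,30,0.9,0.6,0,0,30,0.9,0.6,0,0]}}

```text
time: 41.73
eef_pos: [0.4799, -0.0733, 0.181]
tcp_rot: [0.714, 0.7, -0.001, -0.002]
contact_force: [-0.5, -0.1, -2.9]
opening: 0.409
finger_force: 51.0
```

>>> {"method": "arm_command", "body": {"steps": [30,0.9,0.8,0,0,30,0.4,0.5,0,0,30,0,0,0,0,30,0,0,0,0,30,0,0,0,0]}}

```text
time: 42.15
eef_pos: [0.5124, -0.0433, 0.1817]
tcp_rot: [0.714, 0.7, -0.001, -0.001]
contact_force: [-0.9, 0.4, -2.3]
opening: 0.406
finger_force: 51.2
```

```bash
python3 - <<'E'
from h import *
go(.5290,-.0382,.0362,89)
E
```

```text
at [ 0.5124 -0.0433  0.1817] 88.9 tool units tx 0.22 ty 0.66 tz 5.82 spin -0.03 (spin after shift)
```

>>> {"method": "arm_command", "body": {"steps": [30,0.2,0.65,0,0,30,0,0,0.8,0,30,0,0,0.9,0,30,0,0,0.9,0,30,0,0,0.9,0,30,0,0,0.8,0,30,0,0,0.5,0,30,0,0,0,0]}}

```text
time: 42.82
eef_pos: [0.5267, -0.0387, 0.0597]
tcp_rot: [0.715, 0.699, -0.002, -0.003]
contact_force: [-1.0, 0.2, -3.6]
opening: 0.407
finger_force: 51.1
```

>>> {"method": "arm_command", "body": {"steps": [30,0,0,0,0,30,0,0,0,0,30,0,0,0,0]}}

```text
time: 43.07
eef_pos: [0.5314, -0.0392, 0.0652]
tcp_rot: [0.714, 0.7, 0.001, 0.002]
contact_force: [-0.1, 0.5, -2.1]
opening: 0.407
finger_force: 51.1
```

```bash
python3 - <<'E'
from h import *
go(.5290,-.0382,.0362,89)
im,m=shot("wrist","w10.png")
E
```

```text
at [ 0.5314 -0.0392  0.0652] 88.8 tool units tx 0.04 ty -0.10 tz 1.16 spin -0.03 (spin after shift)
```

View pics/w10.png

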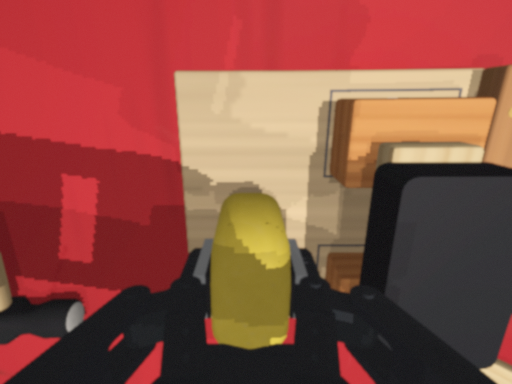

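The measure hangs over the front of the board, clear of the black sander and the blocks. I lower it.

>>> {"method": "arm_command", "body": {"steps": [30,0.04,-0.08,0.4,0,30,0,0,0.35,0,30,0,0,0.2,0,30,0,0,0.15,0,30,0,0,0.05,0,30,0,0,0,0,30,0,0,0,0,30,0,0,0,0]}}

```text
time: 43.78
eef_pos: [0.5272, -0.0372, 0.0357]
tcp_rot: [0.714, 0.7, -0.001, -0.002]
contact_force: [-6.5, 1.8, 9.8]
opening: 0.407
finger_force: 52.8
```

Contact with the board. I release and retreat, then check.

>>> {"method": "arm_command", "body": {"steps": [70,0,0,0,0,70,0,0,0,0,70,0,0,0,0,70,0,0,0,0,70,0,0,-0.5,0,70,0,0,-1,0,70,0,0,-1,0,70,0,0,-1,0]}}

```text
time: 44.45
eef_pos: [0.528, -0.0376, 0.1236]
tcp_rot: [0.714, 0.7, -0.0, -0.0]
contact_force: [0.2, -0.2, 0.8]
opening: 0.703
finger_force: 0.0
```

>>> {"method": "arm_command", "body": {"steps": [70,0,0,-1,0,70,0,0,-1,0,70,0,0,-1,0,70,-0.9,0.8,0,0,70,-0.9,0.8,0,0,70,0,0.8,0,0,70,0,0,0,0,70,0,0,0,0]}}

```text
time: 45.12
eef_pos: [0.5873, -0.0839, 0.1975]
tcp_rot: [0.714, 0.7, -0.0, -0.0]
contact_force: [-0.2, -0.1, 0.7]
opening: 0.703
finger_force: 0.0
```

```bash
python3 - <<'E'
from h import *
im,m=shot("wrist","w11.png");print(pose())
s,ms=shot("side");c=s[170:290,190:310]
t,mt=shot("top");t=t[130:290,90:450]
a=cv2.resize(c,(370,370),interpolation=2);b=cv2.resize(im,(430,322))
v=np.zeros((600,800,3),np.uint8);v[:370,:370]=a;v[:322,370:]=b;t=cv2.resize(t,(470,209));v[380:589,:470]=t
cv2.imwrite('pics/end.png',v)
face(im,m,proj(m,[.6235,-.0399,.095])[0].round().astype(int).tolist(),.095,25)
for P in ([.6255,.033,.048],[.6235,-.113,.048]): print(proj(m,P))
h=cv2.cvtColor(im,cv2.COLOR_BGR2HSV);k=cv2.inRange(h,(22,110,60),(36,255,255));n,l,st,ce=cv2.connectedComponentsWithStats(k)
for q in st[1:][st[1:,4]>200]: print(q, ray(m,[(q[0],q[1]),(q[0]+q[2],q[1]+q[3])],.064).round(4))
o=cv2.inRange(h,(9,100,60),(20,200,255));n,l,st,ce=cv2.connectedComponentsWithStats(o)
for q in st[1:][st[1:,4]>300]: print('orange',q,ray(m,[(q[0],q[1]),(q[0]+q[2],q[1]+q[3])],.048).round(4)[:,:2])
E
```

```text
(array([ 0.58665283, -0.08349561,  0.19715155]), np.float64(1.5511012141351586))
[293, 144] [ 0.6226 -0.0399] 88.9 [np.float64(61.9), np.float64(96.2)]
[[290.38258492  55.08868352]]
[[284.99246753 205.64712121]]
[ 164  106   47   72 2902] [[ 0.5102 -0.0084  0.064 ]
 [ 0.5484 -0.0765  0.064 ]]
orange [   0   23   43  178 1197] [[ 0.3727  0.0612]
 [ 0.3676 -0.1026]]
orange [ 202   30  160  186 5123] [[ 0.5468  0.0545]
 [ 0.7069 -0.1266]]
orange [ 247   48   83   58 2558] [[ 0.5863  0.0396]
 [ 0.6646 -0.0118]]
```

View pics/end.png

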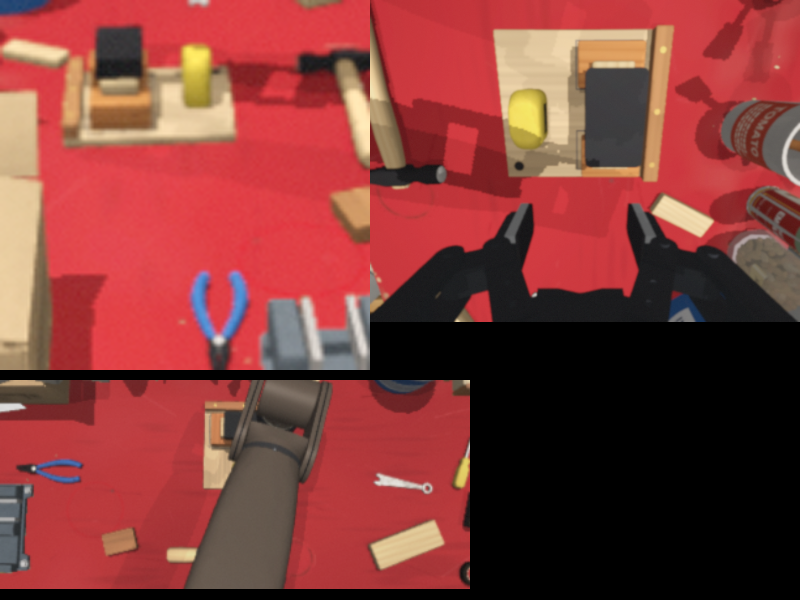

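The pictures show the finished stack on the board. The sander is centred on the strip at (0.6226, -0.0399) and the measure is upright in front at about (0.529, -0.042). The pliers, wrench and thin block look unmoved.

```bash
python3 -c "
from plant import ctrl
print(ctrl.sign_off())"
```

```text
the job is handed in; nothing more can be done
None
```

I handed the job in at about 45 s of robot time: by the last pictures the blocks, strip, sanding block and tape measure are placed within tolerance, and the thin block, pliers and wrench look unmoved. The sign-off returned no verdict.

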